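Wedge the practice door shut

ROBOT

A 6-joint arm with a two-finger parallel gripper is mounted at the origin on the work surface; the furniture and walls round the work are solid. World frame = base frame: x ahead of the robot, y to its left, z up, the work surface at z = 0. Lengths are in m, angles in degrees, forces in N, time in s.
With the tool pointing down it reaches from about 0.35 to 0.875 m from the base axis. Payload 4.2 kg.
Tool frame: the origin (TCP) lies on the front face of the gripper's body, between the roots of the fingers; the fingertips stand 73 mm ahead of it and the grasp point (between the pads) lies 54 mm ahead of it; z points along the fingers, y is the line along which they close (so a half turn about z gives the same grasp; the last joint's range is limited). The gripper opens to 85 mm and grips with 20 to 120 N. Pads are 22 mm wide; open, the fingers measure 114 mm over their backs; the gripper's body (76 mm by 85 mm) begins 54 mm behind the grasp point. The pads swing forward as they close: fully open they stand 13 mm farther back than shut.
Start: joints at [89.244, 22.042, 0.453, 0, -68.411, -14.817], TCP at [0.168, 0.602, 0.304] pointing down, gripper open.
Joint ranges: [-179.83, 179.83], [-69.29, 118.12], [-61.27, 80.66], [-181.25, 117.63], [-171.15, -9.14], [-177.46, 177.46]. Speed limits (degrees/s): [159.86, 159.86, 180, 180, 180, 180].

INTERFACE

Orientations are given as [roll, pitch, yaw] about the fixed x, y, z axes, in that order (R = Rz(yaw) Ry(pitch) Rx(roll)).
In Python, from cell import manip, vision, ticket gives the robot as it stands. The module is installed in compiled form; this text tells all that it offers.
- The arm moves only by the tool apply_moves, never from a script. Its argument "targets" is a list that holds one entry, the list of rows, each a list of 7 numbers: the closure, from 0 (fully open) to 1 (shut), then the shift along the tool's x, y, z normalised to -1 to 1, where 1 is 5 cm, then the turn, a rotation vector about the tool's x, y, z normalised to -1 to 1, where 1 is 0.1 rad. A call has 1 to 10 rows; each row shifts and turns the commanded pose from where the row before left it, along the tool's axes as they then stand; what a row does not reach is not made up. A row lasts 1/10 s, in which the tool goes at most 50 mm and 8.59 degrees, less where a joint would pass 70% of its speed; a pose out of reach is approached as far as the arm can. A call with a number of a shift or a turn outside -1 to 1 is refused whole. A call with a gripper value outside its range is refused whole. The fingers move at their own pace and stop on an object; the grip force is fixed at half the most. Time passes only in rows, so rows that do not move let the fingers close. It gives the time, the measured TCP pose, the force, the opening and the grip force at its end, in the units of the state.
- manip.sense(): the state, without advancing time (a new reading comes with each control period).
- vision.grab_frame(name): name is "scene" or "top" or "wrist"; returns a dict with "color" (400x640x3 uint8, blue, green, red), "depth" (400x640 float32, m along the optical axis (not along the pixel's ray), 0 where there is no reading), "fx", "fy", "cx", "cy" (pixels), "pose" (4x4, takes a point from camera to world coordinates). Camera axes: x right, y up, looking along -z (the intrinsics and any distortion apply to the point x, -y, -z); pixel columns grow to the right and rows downward; lengths in m; the calibration is good to about 2 mm. A picture is of the moment at which its call begins.
- ticket.finish_job(): hands the job in; it is judged then, once.
The state is a dict: "time_s": time; "joint_positions": joint angles; "qvel": joint speeds; "effort": joint torques, N m; "tcp_pos": TCP position; "eef_rot": TCP orientation; "wrist_force": force on the tool from outside, world axes, zero at the start; "ft_torque": the same for the moment, N m; "opening": opening from 0.0 (shut) to 1.0 (fully open); "gripper_force": force on a finger pad.
Only numpy, scipy, OpenCV 4.12 (cv2) and the standard library are available. Lean on these libraries where they do the work, as an engineer would, in place of code of your own. Each camera call takes 0.05 s, during which the arm holds its last target. There are 200 camera calls.

TASK

The little practice door for the fingerprint lesson keeps swinging ajar. Take the rubber wedge that is thick enough for the gap below the door, and tap it, thin end first, squarely under the door near the middle of its width or towards the knob, until the door is fully shut and jammed there; then let go. Leave the wedge that is too thin where it lies.

Things in the scene. Friction and masses are not known exactly. Their poses are not given: they have to be found in the camera images.
- practice_frame: Fixed white model door frame, 242 mm wide, 211 high. Origin: on the desk below the middle of the closed door's front face; x points through the doorway away from the robot, y along the closed door to its hinges, z up. Wooden feet 18 mm high, x -35 to 55 mm, leave 182 mm between them; no sill: the desk runs through below the door. Its place and yaw vary.
- door (a joint): Grey door's angle, rad: 0 shut (frame stops it), grows as the knob edge swings to the robot's side. A weak spring holds it ajar at about 0.25; shutting takes 1 N at the edge. Door 180 mm wide, 16 thick, from 12 to 172 mm above the desk; hinge at x 0, y +90 mm of the frame, free edge at y -90; knob 95 mm up near the free edge stands out 19 mm.
- thick_wedge: Loose dark rubber wedge, 160 x 36 mm, 70 g, mostly in the heel. Origin: underside, middle of its heel block (x -25 to 25 mm, 30 mm high; grip it across the 36 mm). x points to the thin end: level at 18 mm to x = 35, then a ramp down to 3 mm at x = 135. Slid flat on the desk it carries the door shut (up to 8 N), then jams below its edge near x = 75; pushed in with 10 to 15 N it stays.
- thin_wedge: Loose dark rubber wedge of the same length and width, but only 8.5 mm high at its heel and 2 mm at the tip: too thin to fill the 12 mm gap below the door. Origin on its underside, 25 mm from the thick end; x points to the thin end.

How it is judged:
By the outcome, as a careful person would: the job done as asked, in the order asked, and still so for the second after the job is handed in, with the robot touching nothing.
It also fails if it takes over 45 s, if anything falls off the work surface, if the arm or the gripper's body presses on something with over 40 N, if the wrist force passes 120 N, or if a joint passes its speed limit or range.

## Working session

There is one attempt and no reset: what is moved stays moved. The work goes in short steps, Python scripts to look and compute and a tool call to move; the robot and the scene stay as the last step left them, time stands still between calls to the robot, and variables do not carry over. Pictures are saved under pics/ and viewed, at most 10 in all, crops included, and the job is handed in when it is done.

Besides the shell and the picture viewer there is one more tool, called after "Request:" as name(argument=value, ...), one argument or row to a line, values as JSON. apply_moves: Moves the arm, as the interface text tells. Its arguments: {"type":"object","properties":{"targets":{"type":"array"}},"required":["targets"]}

```bash
mkdir -p pics && cat > h.py <<'E'
import numpy as np, cv2
from cell import manip, vision, ticket
def ray(f,u,v):
    d=np.array([(u-f["cx"])/f["fx"],-(v-f["cy"])/f["fy"],-1.0]); P=np.array(f["pose"])
    return P[:3,3],P[:3,:3]@d
def onplane(f,u,v,z):
    o,d=ray(f,u,v); return o+d*(z-o[2])/d[2]
def cloud(f):
    D=f["depth"]; v,u=np.indices(D.shape); P=np.array(f["pose"])
    c=np.stack([(u-f["cx"])/f["fx"]*D,-(v-f["cy"])/f["fy"]*D,-D],-1)
    return c@P[:3,:3].T+P[:3,3]
E
python3 - <<'E'
from h import *
import pickle
s=manip.sense(); print(s)
F={}
for n in("scene","top","wrist"):
    f=vision.grab_frame(n);F[n]=f;print(n,{k:v for k,v in f.items() if k not in("color","depth")}, f["depth"].min(),f["depth"].max())
pickle.dump(F,open("f0.pkl","wb"))
cv2.imwrite("pics/a.png",cv2.resize(np.vstack([F["scene"]["color"],F["top"]["color"]]),None,fx=.75,fy=.75))
cv2.imwrite("pics/top.png",F["top"]["color"]);cv2.imwrite("pics/scene.png",F["scene"]["color"])
E
```

```text
{'time_s': 0.0, 'joint_positions': array([ 8.92444259e+01,  2.20900174e+01,  3.77157269e-01, -2.99184371e-02,
       -6.84110234e+01, -1.48165126e+01]), 'qvel': array([-0.02295701, -0.01687884, -0.03850491,  0.03659574,  0.09010632,
        0.08038023]), 'effort': array([-1.32619784e-04, -3.92286587e+01,  1.88399488e+01,  4.18620989e+00,
       -4.58254537e-03, -1.72262919e-06]), 'tcp_pos': array([0.16763894, 0.60163511, 0.30280893]), 'eef_rot': array([ 1.79873125e+02, -4.80921887e-03, -1.55831198e+01]), 'wrist_force': array([ 0.21180183, -0.89134821, -0.51535372]), 'ft_torque': array([-0.00759225,  0.02599712,  0.01626829]), 'gripper_force': 0.0, 'opening': 0.9979177188325028}
scene {'fx': 463.50235409708347, 'fy': 463.50235409708347, 'cx': 317.43333405569774, 'cy': 196.53047422958127, 'pose': array([[-0.88588764, -0.40535663,  0.22558611,  0.82434344],
       [ 0.46373931, -0.78661559,  0.40765398,  0.47613539],
       [ 0.01220431,  0.46574877,  0.88483283,  1.02610074],
       [ 0.        ,  0.        ,  0.        ,  1.        ]])} 0.0 2.6241784
top {'fx': 515.2980326766559, 'fy': 515.2980326766559, 'cx': 316.7871813622571, 'cy': 198.4388215341453, 'pose': array([[-0.00482618,  0.99477419, -0.10198539,  0.40196513],
       [-0.9999654 , -0.00410987,  0.00723258,  0.02292046],
       [ 0.00677564,  0.10201676,  0.9947596 ,  1.3378898 ],
       [ 0.        ,  0.        ,  0.        ,  1.        ]])} 0.0 2.2112346
wrist {'fx': 329.6988829832479, 'fy': 329.6988829832479, 'cx': 318.95701122349743, 'cy': 201.67504993487518, 'pose': array([[-0.26853467,  0.91424518,  0.303389  ,  0.24563366],
       [-0.96326846, -0.25543444, -0.08286808,  0.57957562],
       [ 0.00173425, -0.31449801,  0.94925655,  0.37196473],
       [ 0.        ,  0.        ,  0.        ,  1.        ]])} 0.0 1.4821957
```

View pics/top.png

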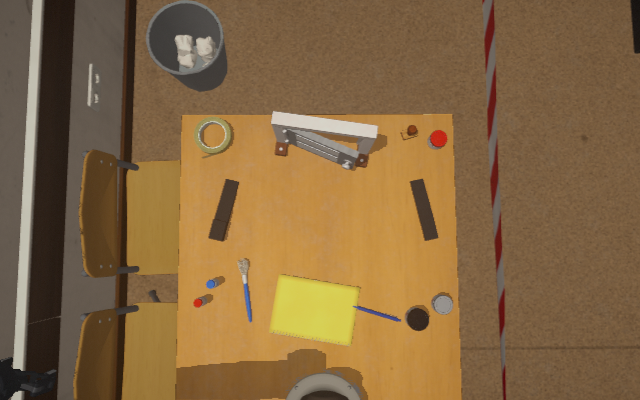

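View pics/scene.png

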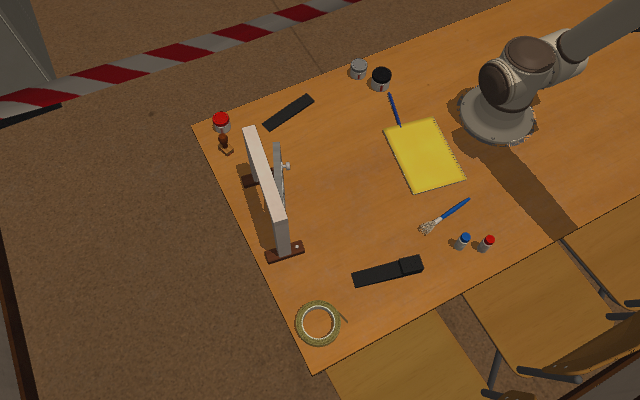

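The top view shows the thick wedge at (225,210), with its stepped heel at (217,234) and its tip pointing up. The thin wedge is at (424,210). The frame is at (325,130), and its door is ajar on the robot side with the knob at (347,163). In the scene view the thick wedge's heel is at (411,265).

```bash
python3 - <<'E'
from h import *
import pickle
F=pickle.load(open("f0.pkl","rb"))
np.set_printoptions(precision=4,suppress=True)
def rect(p):
    p=np.ascontiguousarray(p[:,:2],dtype=np.float32); (c,s,a)=cv2.minAreaRect(p); return np.round(cv2.boxPoints((c,s,a)),4).tolist(),np.round(c,4),np.round(s,4)
for n in("top","scene"):
    f=F[n];C=cloud(f);Z=C[...,2];g=f["color"].max(2)
    d=(f["depth"]>0)&(C[...,0]>.2)&(C[...,0]<1.05)&(abs(C[...,1])<.5)
    print(n,"desk z",np.median(Z[d&(Z<.03)&(g>120)]))
    m=(d&(g<75)&(Z<.045)).astype(np.uint8); m=cv2.morphologyEx(m,cv2.MORPH_OPEN,np.ones((3,3)))
    k,l,st,_=cv2.connectedComponentsWithStats(m)
    for i in range(1,k):
        if st[i,4]>250 :
            q=l==i;print(" dark",st[i].tolist(),"zmax",np.percentile(Z[q],98),*rect(C[q]))
            hi=q&(Z>.024)
            if hi.sum()>60: print("   heel",hi.sum(),np.median(Z[hi]),*rect(C[hi]))
    q=d&(Z>.195)&(Z<.225)&(C[...,0]>.5); print(" frametop",q.sum(),np.median(Z[q]),*rect(C[q]))
    q=d&(Z>.155)&(Z<.185)&(C[...,0]>.5); print(" doortop",q.sum(),np.median(Z[q]),*rect(C[q]))
f=F["top"]
im=cv2.resize(f["color"][90:260,170:470],None,fx=2.6,fy=2.6,interpolation=cv2.INTER_CUBIC);cv2.imwrite("pics/t2.png",im)
f=F["scene"]
im=cv2.resize(f["color"][100:300,220:440],None,fx=3,fy=3,interpolation=cv2.INTER_CUBIC);cv2.imwrite("pics/s2.png",im)
E
```

```text
top desk z 0.0009294598003153354
 dark [412, 180, 25, 59, 729] zmax 0.014185547758191377 [[0.43070000410079956, -0.2648000121116638], [0.43810001015663147, -0.2980000078678131], [0.5903000235557556, -0.26440000534057617], [0.5828999876976013, -0.23109999299049377]] [ 0.5105 -0.2646] [0.1559 0.034 ]
 frametop 2444 0.2113314264477295 [[0.49079999327659607, 0.1128000020980835], [0.5002999901771545, -0.38089999556541443], [0.9747999906539917, -0.3716999888420105], [0.9653000235557556, 0.12189999967813492]] [ 0.7328 -0.1295] [0.4746 0.4938]
 doortop 698 0.1718959658654653 [[0.5105999708175659, -0.3783000111579895], [0.6577000021934509, -0.428600013256073], [0.8273000121116638, 0.06809999793767929], [0.6802999973297119, 0.11829999834299088]] [ 0.669  -0.1551] [0.5248 0.1554]
scene desk z 0.0006547451939920013
 dark [263, 94, 51, 37, 633] zmax 0.01249903274538688 [[0.4316999912261963, -0.26269999146461487], [0.4399999976158142, -0.30079999566078186], [0.5964000225067139, -0.26649999618530273], [0.5879999995231628, -0.22840000689029694]] [ 0.514  -0.2646] [0.16  0.039]
 dark [352, 255, 72, 3
[... 258 characters left out ...]
95966081482872 [[0.43290001153945923, 0.25450000166893005], [0.48489999771118164, 0.24060000479221344], [0.4943999946117401, 0.2759000062942505], [0.4424000084400177, 0.289900004863739]] [0.4636 0.2652] [0.0366 0.0539]
 frametop 3606 0.2119742281818101 [[0.49160000681877136, 0.11309999972581863], [0.5002999901771545, -0.384799987077713], [1.0499000549316406, -0.3752000033855438], [1.041200041770935, 0.12269999831914902]] [ 0.7707 -0.131 ] [0.5497 0.498 ]
 doortop 556 0.17300767461393596 [[0.5008000135421753, -0.38370001316070557], [0.5817999839782715, -0.41440001130104065], [0.7735999822616577, 0.09130000323057175], [0.6926000118255615, 0.12200000137090683]] [ 0.6372 -0.1462] [0.5409 0.0866]
```

View pics/t2.png

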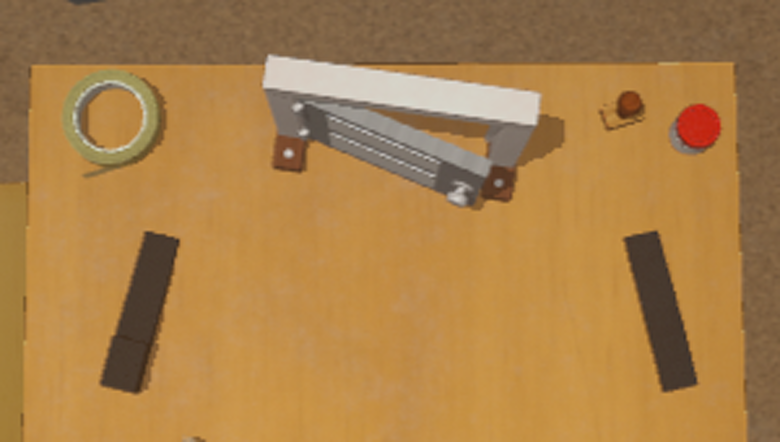

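View pics/s2.png

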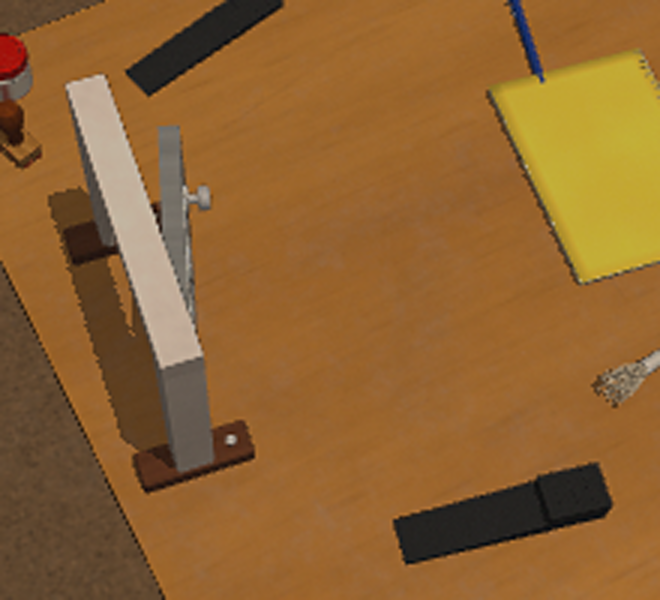

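The crops confirm it. In the top view the thick wedge's heel step is at about (217,232), the door's knob side is right of frame centre, and both feet are visible at (282,149) and (362,160). Next I'll refine the frame line and the wedge with masks from both views.

```bash
python3 - <<'E'
from h import *
import pickle
F=pickle.load(open("f0.pkl","rb"))
np.set_printoptions(precision=4,suppress=True)
def big(m):
    k,l,st,_=cv2.connectedComponentsWithStats(m.astype(np.uint8)); return l==1+np.argmax(st[1:,4])
def rect(xy):
    (c,s,a)=cv2.minAreaRect(np.ascontiguousarray(xy,dtype=np.float32)); b=cv2.boxPoints((c,s,a))
    e=[b[1]-b[0],b[2]-b[1]]; e=max(e,key=np.linalg.norm); 
    return np.array(c),np.array(s),np.degrees(np.arctan2(e[1],e[0])),b
for n in("top","scene"):
    f=F[n];C=cloud(f);Z=C[...,2]
    box=(C[...,0]>.6)&(C[...,0]<.95)&(abs(C[...,1])<.2)
    m=big(box&(abs(Z-.211)<.006))
    v,u=np.nonzero(m); print(n,"lintel z",np.median(Z[m]), *rect(np.array([onplane(f,a,b,.211)[:2] for a,b in zip(u,v)])))
    m=big(box&(abs(Z-.172)<.006)&(C[...,0]<.9)); v,u=np.nonzero(m)
    print(" door z",np.median(Z[m]), *rect(C[m][:,:2]))
    # feet: brown = dark reddish
    hsv=cv2.cvtColor(f["color"],cv2.COLOR_BGR2HSV)
    m=box&(Z>.012)&(Z<.024)&(hsv[...,2]<150)
    k,l,st,_=cv2.connectedComponentsWithStats(m.astype(np.uint8))
    for i in range(1,k):
        if st[i,4]>25: print(" foot",st[i].tolist(),np.median(C[l==i],0),*rect(C[l==i][:,:2])[:3])
    # thick wedge colour mask
    g=f["color"].max(2); w=(C[...,0]>.38)&(C[...,0]<.65)&(C[...,1]>.15)&(C[...,1]<.33)
    m=big(w&(g<95)); print(" wedge col",*rect(C[m][:,:2])[:3], "heights",np.percentile(Z[m],[2,50,98]))
    h=big(m&(Z>.025)) ; print(" heel",h.sum(),np.median(Z[h]),*rect(C[h][:,:2])[:3]) 
# triangulate heel centre
f=F["wrist"];C=cloud(f);Z=C[...,2]
w=(C[...,0]>.38)&(C[...,0]<.65)&(C[...,1]>.15)&(C[...,1]<.33);print("wrist sees",w.sum(),(w&(Z>.025)).sum())
E
```

```text
top lintel z 0.21167532651484722 [ 0.683  -0.0017] [0.2375 0.0317] 81.738525 [[ 0.6502 -0.1169]
 [ 0.6816 -0.1215]
 [ 0.7157  0.1136]
 [ 0.6843  0.1181]]
 door z 0.172377522813975 [0.6567 0.0024] [0.178  0.0176] 66.80643 [[ 0.6135 -0.076 ]
 [ 0.6297 -0.0829]
 [ 0.6998  0.0807]
 [ 0.6836  0.0877]]
 foot [275, 142, 12, 14, 128] [0.6674 0.107  0.0181] [0.6691 0.1071] [0.0287 0.0335] -8.986069
 foot [355, 153, 13, 14, 134] [ 0.6367 -0.1021  0.0188] [ 0.6381 -0.1021] [0.0297 0.0346] -9.190238
 wedge col [0.5112 0.2524] [0.0349 0.1575] -14.018433 heights [0.0017 0.0158 0.0354]
 heel 253 0.031133009379595844 [0.4578 0.2656] [0.0339 0.0477] -14.45638
scene lintel z 0.21192959021577962 [ 0.6878 -0.002 ] [0.2409 0.0303] 81.67689 [[ 0.6554 -0.119 ]
 [ 0.6854 -0.1234]
 [ 0.7203  0.115 ]
 [ 0.6903  0.1194]]
 door z 0.17302183132277188 [ 0.6547 -0.0124] [0.1524 0.0161] 66.79852 [[ 0.6173 -0.0792]
 [ 0.6321 -0.0856]
 [ 0.6921  0.0545]
 [ 0.6773  0.0608]]
 foot [241, 173, 18, 14, 136] [ 0.7001 -0.1095  0.0181] [ 0.6957 -0.1115] [0.0323 0.0382] -9.532951
 foot [265, 240, 40, 23, 344] [0.7064 0.1052 0.0188] [0.701  0.1024] [0.0303 0.0893] -8.346389
 wedge col [0.5086 0.2491] [0.0469 0.1713] -13.831481 heights [0.0007 0.0149 0.0332]
 heel 343 0.030454843460288816 [0.4616 0.2656] [0.0371 0.0503] -13.057016
wrist sees 186 0
```

Request:
apply_moves(
  targets=[
    [[0, 0.74, 0.49, 0.15, 0, 0, 0], [0, 0.74, 0.49, 0.15, 0, 0, 0], [0, 0.74, 0.49, 0.15, 0, 0, 0], [0, 0.74, 0.49, 0.15, 0, 0, 0], [0, 0.74, 0.49, 0.15, 0, 0, 0], [0, 0.74, 0.49, 0.15, 0, 0, 0], [0, 0.74, 0.49, 0.15, 0, 0, 0], [0, 0.74, 0.49, 0.15, 0, 0, 0], [0, 0.74, 0.49, 0.15, 0, 0, 0], [0, 0.74, 0.49, 0.15, 0, 0, 0]],
  ],
)

```text
time_s: 1.15
tcp_pos: [0.4592, 0.2651, 0.2286]
eef_rot: [180.0, 0.0, -15.6]
wrist_force: [-0.3, 1.1, -0.2]
opening: 1.005
gripper_force: 0.0
```

Request:
apply_moves(
  targets=[
    [[0, 0, 0, 0, 0, 0, 1], [0, 0, 0, 0, 0, 0, 1], [0, 0, 0, 0, 0, 0, 1], [0, 0, 0, 0, 0, 0, 1], [0, 0, 0, 0, 0, 0, 1], [0, 0, 0, 0, 0, 0, 1], [0, 0, 0, 0, 0, 0, 1], [0, 0, 0, 0, 0, 0, 1], [0, 0, 0, 0, 0, 0, 1], [0, 0, 0, 0, 0, 0, 1]],
  ],
)

```text
time_s: 2.15
tcp_pos: [0.4582, 0.2666, 0.2287]
eef_rot: [180.0, -0.0, -73.1]
wrist_force: [1.5, -0.3, 0.5]
opening: 0.998
gripper_force: 0.0
```

Request:
apply_moves(
  targets=[
    [[0, 0, 0, 0, 0, 0, 1], [0, 0, 0, 0, 0, 0, 1], [0, 0, 0, 0, 0, 0, 1], [0, 0, 0, 0, 0, 0, 1], [0, 0, 0, 0, 0, 0, 1], [0, 0, 0, 0, 0, 0, 1], [0, 0, 0, 0, 0, 0, 1], [0, 0, 0, 0, 0, 0, 1], [0, 0, 0, 0, 0, 0, 1], [0, 0, 0, 0, 0, 0, 1]],
  ],
)

```text
time_s: 3.15
tcp_pos: [0.4582, 0.2666, 0.2286]
eef_rot: [180.0, -0.0, -130.4]
wrist_force: [-0.1, -0.3, -0.3]
opening: 1.001
gripper_force: 0.0
```

Request:
apply_moves(
  targets=[
    [[0, 0, 0, 0, 0, 0, 1], [0, 0, 0, 0, 0, 0, 1], [0, 0, 0, 0, 0, 0, 1], [0, 0, 0, 0, 0, 0, 1], [0, 0, 0, 0, 0, 0, 1], [0, 0, 0, 0, 0, 0, 1], [0, 0, 0, 0, 0, 0, 1], [0, 0, 0, 0, 0, 0, 1], [0, 0, 0, 0, 0, 0, 1], [0, 0, 0, 0, 0, 0, 1]],
  ],
)

```text
time_s: 4.15
tcp_pos: [0.4582, 0.2666, 0.2286]
eef_rot: [-180.0, -0.0, 172.3]
wrist_force: [-0.6, 0.6, 0.3]
opening: 1.001
gripper_force: 0.0
```

Request:
apply_moves(
  targets=[
    [[0, 0, 0, 0, 0, 0, 1], [0, 0, 0, 0, 0, 0, 0.16], [0, 0, 0, 0, 0, 0, 0]],
  ],
)

```text
time_s: 4.45
tcp_pos: [0.4583, 0.2667, 0.2287]
eef_rot: [-180.0, -0.0, 166.0]
wrist_force: [-1.5, -1.4, -0.0]
opening: 1.003
gripper_force: 0.0
```

```bash
python3 - <<'E'
from h import *
np.set_printoptions(precision=4,suppress=True)
s=manip.sense();print(s["tcp_pos"],s["eef_rot"],s["joint_positions"])
f=vision.grab_frame("wrist");C=cloud(f);Z=C[...,2]
w=(C[...,0]>.38)&(C[...,0]<.65)&(C[...,1]>.15)&(C[...,1]<.33)
h=w&(Z>.025)&(Z<.036)&(f["color"].max(2)<95);print(h.sum())
if h.sum()>50: print(np.median(Z[h]),cv2.minAreaRect(np.ascontiguousarray(C[h][:,:2],dtype=np.float32)))
cv2.imwrite("pics/w1.png",f["color"])
E
```

```text
[0.4583 0.2667 0.2287] [-179.9827   -0.0134  165.9811] [  47.7292   16.8771  -19.0206   -0.0045  -54.1239 -151.7455]
2314
0.02903057999173675 ((0.4580848813056946, 0.2648482620716095), (0.03532201051712036, 0.04950907453894615), 76.07405090332031)
```

View pics/w1.png

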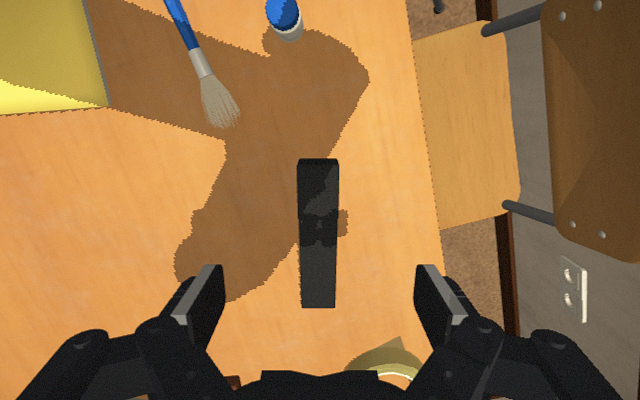

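The wrist view shows the heel block between the fingers at about (318,185), aligned with the jaws. It measures (0.458, 0.265), height 29 mm, which matches the other two views. Descending and gripping.

Request:
apply_moves(
  targets=[
    [[0, 0, -0.04, 0.6, 0, 0, 0], [0, 0, 0, 0.8, 0, 0, 0], [0, 0, 0, 0.8, 0, 0, 0], [0, 0, 0, 0.5, 0, 0, 0], [0, 0, 0, 0.28, 0, 0, 0], [0, 0, 0, 0, 0, 0, 0], [1, 0, 0, 0, 0, 0, 0], [1, 0, 0, 0, 0, 0, 0], [1, 0, 0, 0, 0, 0, 0], [1, 0, 0, 0, 0, 0, 0]],
  ],
)

```text
time_s: 5.5
tcp_pos: [0.4585, 0.2654, 0.0814]
eef_rot: [179.9, 0.1, 165.9]
wrist_force: [0.3, 0.4, 0.9]
opening: 0.405
gripper_force: 60.9
```

Request:
apply_moves(
  targets=[
    [[1, 0, 0, 0, 0, 0, 0], [1, 0, 0, 0, 0, 0, 0], [1, 0, 0, 0, 0, 0, 0], [1, 0, 0, 0, 0, 0, 0]],
  ],
)

```text
time_s: 5.9
tcp_pos: [0.4585, 0.2654, 0.0812]
eef_rot: [179.9, 0.1, 165.9]
wrist_force: [-0.1, 0.8, 6.6]
opening: 0.404
gripper_force: 62.0
```

Request:
apply_moves(
  targets=[
    [[1, 0, 0, -0.3, 0, 0, 0], [1, 0, 0, -0.3, 0, 0, -0.5], [1, 0, 0, 0, 0, 0, -0.5], [1, -0.15, -0.7, 0, 0, 0, 0], [1, -0.15, -0.7, 0, 0, 0, 0], [1, -0.15, -0.7, 0, 0, 0, 0], [1, -0.15, -0.7, 0, 0, 0, 0], [1, -0.15, -0.7, 0, 0, 0, 0], [1, -0.15, -0.7, 0, 0, 0, 0], [1, -0.12, -0.86, 0, 0, 0, 0]],
  ],
)

```text
time_s: 6.9
tcp_pos: [0.4718, 0.0061, 0.1102]
eef_rot: [180.0, 0.1, 171.7]
wrist_force: [-0.2, 0.1, -1.3]
opening: 0.406
gripper_force: 61.1
```

Request:
apply_moves(
  targets=[
    [[1, 0, 0, 0, 0, 0, 0], [1, 0, 0, 0, 0, 0, 0]],
  ],
)

```text
time_s: 7.1
tcp_pos: [0.4713, 0.006, 0.11]
eef_rot: [180.0, 0.0, 171.5]
wrist_force: [0.3, 1.0, 0.6]
opening: 0.407
gripper_force: 61.1
```

```bash
python3 - <<'E'
from h import *
np.set_printoptions(precision=4,suppress=True)
s=manip.sense();print(s["tcp_pos"],s["eef_rot"],s["wrist_force"])
f=vision.grab_frame("scene");t=vision.grab_frame("top")
for n,g in(("scene",f),("top",t)):
    C=cloud(g);Z=C[...,2]
    m=(g["color"].max(2)<80)&(Z<.06)&(Z>.0)&(C[...,0]>.5)&(C[...,0]<.66)&(abs(C[...,1]+.0)<.05)
    print(n,m.sum())
    if m.sum()>50: print(cv2.minAreaRect(np.ascontiguousarray(C[m][:,:2],dtype=np.float32)),np.percentile(Z[m],[5,50,95]))
cv2.imwrite("pics/b.png",np.hstack([cv2.resize(f["color"][80:300,220:440],(400,400)),cv2.resize(t["color"][80:280,230:430],(400,400))]))
E
```

```text
[0.4713 0.006  0.11  ] [179.9943   0.005  171.4866] [0.3186 1.0362 0.5673]
scene 682
((0.5532616972923279, -0.012409631162881851), (0.062134988605976105, 0.10970639437437057), 86.91498565673828) [0.0306 0.0399 0.0479]
top 245
((0.5770648717880249, -0.00821017473936081), (0.032112665474414825, 0.05247076600790024), 81.77392578125) [0.0307 0.0365 0.0426]
```

View pics/b.png

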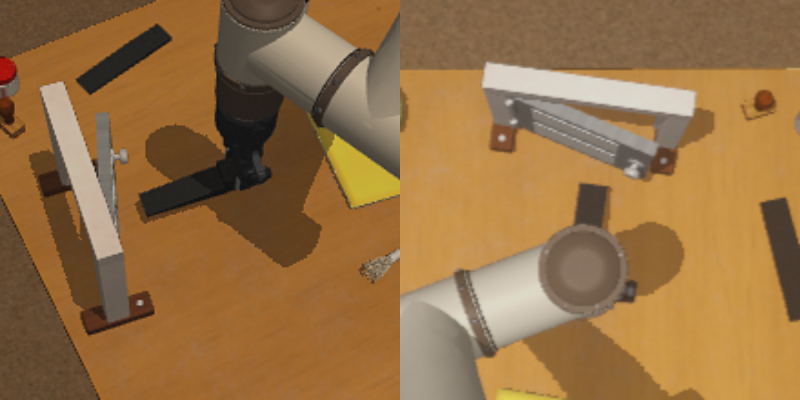

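Left, the scene view shows the wedge held level and pointing at the doorway. Right, the top view shows its tip at about (592,190), square to the frame and left of the knob at (632,168). Lowering, then sliding in.

Request:
apply_moves(
  targets=[
    [[1, 0, 0, 0.3, 0, 0, 0], [1, 0, 0, 0.2, 0, 0, 0], [1, 0, 0, 0.07, 0, 0, 0], [1, 0, 0, 0, 0, 0, 0], [1, -0.3, 0, 0, 0, 0, 0], [1, -0.3, 0, 0, 0, 0, 0], [1, -0.3, 0, 0, 0, 0, 0], [1, -0.3, 0, 0, 0, 0, 0], [1, -0.2, 0, 0, 0, 0, 0], [1, 0, 0, 0, 0, 0, 0]],
  ],
)

```text
time_s: 8.2
tcp_pos: [0.542, -0.0028, 0.0813]
eef_rot: [180.0, 0.1, 171.6]
wrist_force: [-0.3, -0.4, 1.9]
opening: 0.411
gripper_force: 61.5
```

Request:
apply_moves(
  targets=[
    [[1, -0.15, 0, 0, 0, 0, 0], [1, -0.15, 0, 0, 0, 0, 0], [1, -0.15, 0, 0, 0, 0, 0], [1, -0.15, 0, 0, 0, 0, 0], [1, 0, 0, 0, 0, 0, 0]],
  ],
)

```text
time_s: 8.7
tcp_pos: [0.5714, -0.0078, 0.0813]
eef_rot: [180.0, 0.0, 171.6]
wrist_force: [0.4, -1.9, -0.2]
opening: 0.409
gripper_force: 61.2
```

Request:
apply_moves(
  targets=[
    [[1, -0.1, 0, 0, 0, 0, 0], [1, -0.1, 0, 0, 0, 0, 0], [1, -0.1, 0, 0, 0, 0, 0], [1, 0, 0, 0, 0, 0, 0]],
  ],
)

```text
time_s: 9.1
tcp_pos: [0.5855, -0.0101, 0.0813]
eef_rot: [-180.0, -0.0, 171.6]
wrist_force: [-2.0, -1.9, 2.8]
opening: 0.409
gripper_force: 61.6
```

Request:
apply_moves(
  targets=[
    [[1, -0.08, 0, 0, 0, 0, 0], [1, 0, 0, 0, 0, 0, 0]],
  ],
)

```text
time_s: 9.3
tcp_pos: [0.5889, -0.0105, 0.0813]
eef_rot: [-180.0, -0.1, 171.6]
wrist_force: [-4.9, -2.0, 3.4]
opening: 0.404
gripper_force: 61.7
```

Request:
apply_moves(
  targets=[
    [[1, -0.08, 0, 0, 0, 0, 0], [1, 0, 0, 0, 0, 0, 0]],
  ],
)

```text
time_s: 9.5
tcp_pos: [0.5924, -0.0111, 0.0813]
eef_rot: [-180.0, -0.1, 171.6]
wrist_force: [-5.7, -1.2, 3.3]
opening: 0.409
gripper_force: 61.9
```

Request:
apply_moves(
  targets=[
    [[1, -0.06, 0, 0, 0, 0, 0], [1, 0, 0, 0, 0, 0, 0]],
  ],
)

```text
time_s: 9.7
tcp_pos: [0.5947, -0.0115, 0.0813]
eef_rot: [-179.9, -0.2, 171.6]
wrist_force: [-7.3, -0.5, 5.5]
opening: 0.406
gripper_force: 62.0
```

Request:
apply_moves(
  targets=[
    [[1, -0.04, 0, 0, 0, 0, 0], [1, 0, 0, 0, 0, 0, 0]],
  ],
)

```text
time_s: 9.9
tcp_pos: [0.5961, -0.0117, 0.0813]
eef_rot: [-179.9, -0.3, 171.6]
wrist_force: [-9.6, 0.1, 7.1]
opening: 0.41
gripper_force: 62.1
```

Request:
apply_moves(
  targets=[
    [[1, -0.04, 0, 0, 0, 0, 0], [1, 0, 0, 0, 0, 0, 0]],
  ],
)

```text
time_s: 10.1
tcp_pos: [0.5976, -0.012, 0.0813]
eef_rot: [-179.9, -0.3, 171.6]
wrist_force: [-10.0, 0.8, 8.8]
opening: 0.407
gripper_force: 62.3
```

```bash
python3 - <<'E'
from h import *
np.set_printoptions(precision=4,suppress=True)
s=manip.sense();print(s["tcp_pos"],s["eef_rot"],s["wrist_force"])
t=vision.grab_frame("scene");C=cloud(t);Z=C[...,2]
m=(abs(Z-.172)<.006)&(C[...,0]>.58)&(C[...,0]<.75)&(abs(C[...,1])<.12)
k,l,st,_=cv2.connectedComponentsWithStats(m.astype(np.uint8))
for i in range(1,k):
    if st[i,4]>40: print(st[i].tolist(),cv2.minAreaRect(np.ascontiguousarray(C[l==i][:,:2],dtype=np.float32)))
cv2.imwrite("pics/c.png",cv2.resize(t["color"][100:280,220:400],(600,600)))
E
```

```text
[ 0.5976 -0.012   0.0813] [-179.9196   -0.3364  171.5994] [-10.033    0.7732   8.8094]
[283, 165, 32, 13, 103] ((0.6167280673980713, 0.010148106142878532), (0.022429080680012703, 0.06789998710155487), 52.98054122924805)
```

View pics/c.png

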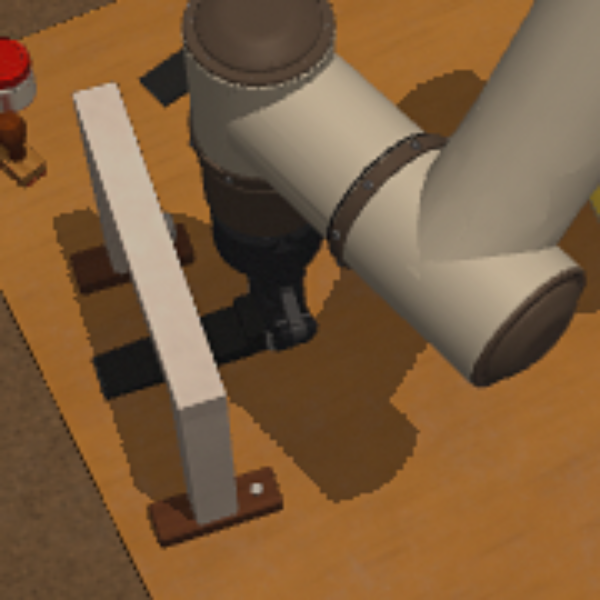

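The scene view shows the door flush below the lintel, with the wedge through the doorway and its tip at about (105,380) in the crop. The push is 10 N, so I'll take it to about 14 N.

Request:
apply_moves(
  targets=[
    [[1, -0.04, 0, 0, 0, 0, 0], [1, 0, 0, 0, 0, 0, 0]],
  ],
)

```text
time_s: 10.35
tcp_pos: [0.598, -0.0121, 0.0813]
eef_rot: [-179.9, -0.5, 171.6]
wrist_force: [-15.2, 4.2, 10.8]
opening: 0.408
gripper_force: 62.7
```

Request:
apply_moves(
  targets=[
    [[1, -0.03, 0, 0, 0, 0, 0], [1, 0, 0, 0, 0, 0, 0]],
  ],
)

```text
time_s: 10.55
tcp_pos: [0.5983, -0.0122, 0.0813]
eef_rot: [-179.9, -0.7, 171.6]
wrist_force: [-17.4, 4.3, 14.7]
opening: 0.407
gripper_force: 63.0
```

Request:
apply_moves(
  targets=[
    [[0, 0, 0, 0, 0, 0, 0], [0, 0, 0, 0, 0, 0, 0], [0, 0, 0, 0, 0, 0, 0], [0, 0, 0, 0, 0, 0, 0], [0, 0, 0, 0, 0, 0, 0], [0, 0, 0, 0, 0, 0, 0], [0, 0, 0, 0, 0, 0, 0]],
  ],
)

```text
time_s: 11.25
tcp_pos: [0.6037, -0.0125, 0.0813]
eef_rot: [180.0, 0.0, 171.6]
wrist_force: [-1.3, 0.7, 0.3]
opening: 0.998
gripper_force: 0.0
```

Request:
apply_moves(
  targets=[
    [[0, 0.1, 0, -0.3, 0, 0, 0], [0, 0.3, 0, -0.4, 0, 0, 0], [0, 0.6, 0, -0.5, 0, 0, 0], [0, 0.8, 0, -0.6, 0, 0, 0], [0, 0.8, 0, -0.6, 0, 0, 0], [0, 0.5, 0, -0.6, 0, 0, 0], [0, 0, 0, 0, 0, 0, 0], [0, 0, 0, 0, 0, 0, 0]],
  ],
)

```text
time_s: 12.05
tcp_pos: [0.45, 0.0104, 0.2333]
eef_rot: [179.9, 0.2, 171.7]
wrist_force: [-0.1, 0.0, -0.2]
opening: 1.001
gripper_force: 0.0
```

```bash
python3 - <<'E'
from h import *
np.set_printoptions(precision=4,suppress=True)
s=manip.sense();print(s["tcp_pos"],s["wrist_force"],s["opening"])
O=np.array([.673,-.0014]);ex=np.array([.9895,-.1443]);ey=np.array([.1443,.9895])
ims=[]
for n in("scene","top"):
    t=vision.grab_frame(n);C=cloud(t);Z=C[...,2];fr=np.stack([(C[...,:2]-O)@ex,(C[...,:2]-O)@ey],-1)
    ims.append(t["color"])
    inb=(abs(fr[...,1])<.088)&(abs(fr[...,0])<.15)
    m=inb&(abs(Z-.172)<.006)&(fr[...,0]<.03); print(n,"doortop",m.sum(), np.percentile(fr[m],[5,50,95],axis=0).tolist() if m.sum()>5 else "")
    # door front face points near the free edge and near hinge
    for a,b in((-.085,-.05),(-.05,.0),(.03,.08)):
        q=inb&(Z>.05)&(Z<.165)&(fr[...,1]>a)&(fr[...,1]<b)&(fr[...,0]<.03)&(fr[...,0]>-.06); print("  face",a,q.sum(),np.percentile(fr[q][:,0],[10,50,90]) if q.sum() else "")
    h=inb&(Z>.024)&(Z<.036)&(t["color"].max(2)<95)&(fr[...,0]<-.03)
    if h.sum()>20: print("  heel",h.sum(),cv2.minAreaRect(np.ascontiguousarray(fr[h],dtype=np.float32)))
cv2.imwrite("pics/d.png",np.hstack([cv2.resize(ims[0][80:280,200:400],(400,400)),cv2.resize(ims[1][80:280,230:430],(400,400))]))
E
```

```text
[0.45   0.0104 0.2333] [-0.1054  0.0044 -0.1855] 1.0012109808404062
scene doortop 0 
  face -0.085 19 [-0.0157 -0.0133 -0.0041]
  face -0.05 0 
  face 0.03 0 
  heel 280 ((-0.06761899590492249, -0.019599931314587593), (0.036369383335113525, 0.053947705775499344), 89.45378875732422)
top doortop 98 [[-0.001970566247126131, -0.08151116864881564], [-0.0008837680885741475, -0.0029483073707555676], [0.0004261312076917303, 0.07815885775195108]]
  face -0.085 178 [-0.0167 -0.0016 -0.0008]
  face -0.05 225 [-0.0032 -0.0024 -0.0009]
  face 0.03 218 [-0.0031 -0.002  -0.0006]
  heel 242 ((-0.0687485784292221, -0.020767908543348312), (0.061972592025995255, 0.03336654230952263), 0.8910949230194092)
```

View pics/d.png

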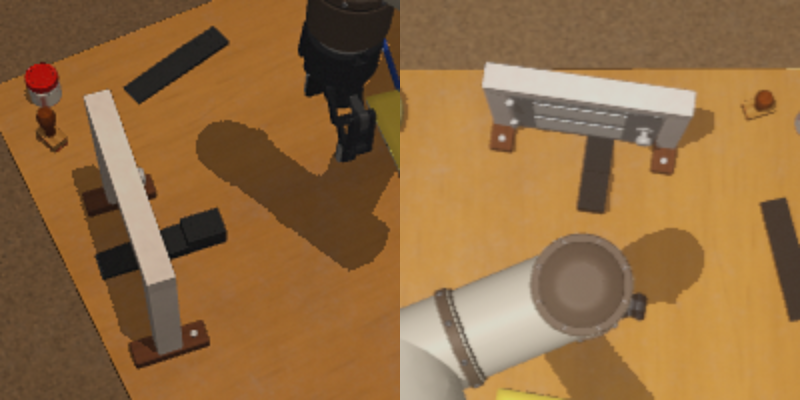

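The views show the door shut, with its face parallel to the frame to within about 1 mm. The wedge's heel is at (593,190) in the right half, square and 20 mm towards the knob. The thin wedge hasn't moved and the robot is clear.

```bash
python3 -c "
from cell import ticket
print(ticket.finish_job())"
```

```text
the job is handed in; nothing more can be done
None
```

The thick wedge is jammed squarely under the shut door, about 20 mm to the knob side of the middle; the thin wedge was left where it lay, the gripper let go and moved clear, and the job is handed in at about 12 s.

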